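# Slide the dough scraper over the board's edge and put it in the pan

## Robot

A 6-joint arm with a two-finger parallel gripper is mounted at the origin on a cart in front of the work surface, level with it; the furniture and walls round the work are solid. World frame = base frame: x ahead of the robot, y to its left, z up, the work surface at z = 0. Lengths are in m, angles in rad, forces in N, time in s.
With the tool pointing down it reaches from about 0.325 to 0.775 m from the base axis. Payload 9.3 kg.
Tool frame: the origin (TCP) lies between the finger pads; the fingertips stand 19 mm ahead of it and the grasp point (between the pads) is the TCP; x points along the fingers, y is the direction in which the jaws open and shut, and the axes are right-handed (so a half turn about x gives the same grasp; the last joint's range is limited). The gripper opens to 85 mm and grips with 20 to 120 N. Pads are 22 mm wide; open, the fingers measure 114 mm over their backs; the gripper's body (76 mm by 85 mm) begins 54 mm behind the grasp point. The pads swing forward as they close: fully open they stand 13 mm farther back than shut.
Start: joints at [1.079, 0.259, 0.021, 1.334, 0, 1.418], TCP at [0.183, 0.519, 0.25] pointing down, gripper open.
Joint ranges: [-3.04, 3.04], [-0.91, 1.82], [-1.04, 1.36], [-1.92, 1.95], [-1.52, 1.45], [-3.14, 3.14]. Speed limits (rad/s): [2.22, 2.22, 2.79, 3.14, 3.14, 3.14].

## Interface

Orientations are given as a unit quaternion [x, y, z, w].
In Python, from plant import arm, vision gives the robot as it stands.
- The arm moves only by the shell command python3 -m creep 'ROWS' [FORCE]. ROWS is text: rows parted by semicolons, each of 7 numbers parted by spaces: the shift along the tool's x, y, z scaled (see below), then the turn, a rotation vector about the tool's x, y, z scaled (see below), then the gripper's target within -1 to 1 (shut at 1, half-way at 0, fully open at -1). A call has 1 to 12 rows; each row is the pose to reach, as a shift and turn from the pose commanded when the call began, along the tool's axes at that moment; what a row does not reach only later rows make up. The controller multiplies each number of a shift by 0.75 m and each number of a turn by 2 rad. A row lasts 1/12 s, in which the tool goes at most 41.7 mm and 7.16 degrees, less where a joint would pass 70% of its speed; a pose out of reach is approached as far as the arm can. A call with a number of a shift or a turn outside -1 to 1 is refused whole. A call with a gripper value outside its range is refused whole. The fingers move at their own pace and stop on an object; FORCE is the grip in N (left out, the last holds). Time passes only in rows, so rows that repeat a pose let the fingers close. It gives the time, the measured TCP pose, the force and the opening at its end, in the units of the state.
- arm.observe(): the state, without advancing time (a new reading comes with each control period).
- vision.snapshot(name): name is "scene" or "top" or "wrist"; returns a dict with "pixels" (400x640x3 uint8, red, green, blue), "fx", "fy", "cx", "cy" (pixels), "pose" (4x4, takes a point from camera to world coordinates). Camera axes: x right, y up, looking along -z (the intrinsics and any distortion apply to the point x, -y, -z); pixel columns grow to the right and rows downward; lengths in m; the calibration is good to about 2 mm. A picture is of the moment at which its call begins. There is no depth.
- arm.close_job(): hands the job in, once; it reports no verdict.
The state is a dict: "time": time; "qpos": joint angles; "dq": joint speeds; "joint_efforts": joint torques, N m; "eef_pos": TCP position; "tool_rot": TCP orientation; "force": force on the tool from outside, world axes, zero at the start; "moment": the same for the moment, N m; "gripper_width": finger opening in m.
Only numpy, scipy, OpenCV 4.12 (cv2) and the standard library are available. Lean on these libraries where they do the work, as an engineer would, in place of code of your own. Each camera call takes 0.05 s, during which the arm holds its last target.

## Task

The flat steel dough scraper on the raised chopping board is too thin to pick up where it lies. Slide it along the board until one of its ends sticks out over an edge of the board by a few centimetres, without tipping off, then take hold of that end by its two long sides, lift the scraper off and lay it flat on the floor of the open steel pan, letting go only when it is down inside the pan. Do not let it fall on the desk, do not shove the pan about and leave the other things alone.

Things in the scene. Friction and masses are not known exactly. Their poses are not given: they have to be found in the camera images.
- scraper_center (a point): Centre (mid-thickness) of the flat dark-steel dough scraper: a plain plate 130 mm long (its x axis), 58 mm wide (y), 3 mm thick (z, up), corners rounded at 9 mm, about 60 g. It starts flat on the board, long axis within 0.3 rad of the board's x axis. It slides easily on the board (friction about 0.25); fingertips pressed on it with about 5 N drag it.
- scraper_end_a (a point): Middle of the scraper's end edge on its +x side, half-way through the thickness, 65 mm from its centre.
- scraper_end_b (a point): Middle of the scraper's end edge on its -x side, half-way through the thickness, 65 mm from its centre.
- board_top (a point): Centre of the top face of the pale chopping board, 50 mm above the desk: flat and level, 201 mm along its x axis (roughly away from the robot), 269 mm along its y axis. The board is 16 mm thick, on a fixed low wooden stand whose feet lie inside its outline; neither moves. Under the board's edges all is free down to the desk at z = 0.
- pan_floor (a point): Centre of the inner floor of the open round steel pan, 3 mm above the desk. The pan is 252 mm across and 54 mm high, its flat floor about 190 mm across inside the wall; it is loose, about 0.8 kg. Its yaw means nothing.
- jar: Bystander: glass jar with black lid, 65 mm across, 94 mm high, origin at the centre of its underside.
- onion: Bystander: onion, 79 mm across, 85 mm high, origin at the centre of its underside.
- garlic: Bystander: garlic bulb, 60 mm across, 59 mm high, origin at the centre of its underside.
- cup: Bystander: grey tumbler, 76 mm across, 98 mm high, origin at the centre of its underside.
Things that resemble listed ones, but are neither listed nor needed, are in the scene too. Of the things shaped like the part that bears scraper_center, the dark steel one is meant.

How it is judged:
By the outcome, as a careful person would: the job done as asked, in the order asked, and still so for the second after the job is handed in, with the robot touching nothing.
It also fails if it takes over 61 s, if anything falls off the work surface, if the arm or the gripper's body presses on something with over 40 N, if the wrist force passes 120 N, or if a joint passes its speed limit or range.

## Working session

There is one attempt and no reset: what is moved stays moved. The work goes in short steps, Python scripts to look and compute and a shell command to move; the robot and the scene stay as the last step left them, time stands still between calls to the robot, and variables do not carry over. Pictures are saved under pics/ and viewed, and the job is handed in when it is done.

```bash
ls; mkdir -p pics; python3 - <<'E'
from plant import arm, vision
import cv2
print(arm.observe())
for n in ["scene","top"]:
    s=vision.snapshot(n); cv2.imwrite(f"pics/{n}0.png",s["pixels"][:,:,::-1])
    print(n,{k:v for k,v in s.items() if k!="pixels"})
E
```

```text
pics
{'time': 0.0, 'qpos': array([ 1.07941755e+00,  2.59204818e-01,  2.07590193e-02,  1.33370026e+00,
       -5.90335140e-06,  1.41818859e+00]), 'dq': array([-0.00249847,  0.00048582,  0.00030327, -0.00168811,  0.00171801,
       -0.00033668]), 'joint_efforts': array([ 9.87260501e-04, -5.55640483e+01,  3.44530106e+01,  1.37094277e-02,
       -1.46817765e-04,  1.30394332e-05]), 'eef_pos': array([0.18266862, 0.51850878, 0.24965821]), 'tool_rot': array([ 0.11874836,  0.69713593, -0.11965503,  0.69683786]), 'force': array([ 0.24500662, -0.22379575,  0.56268761]), 'moment': array([0.03774797, 0.04628719, 0.00270061]), 'gripper_width': 0.08532851038836445}
scene {'fx': 473.21251622104256, 'fy': 473.21251622104256, 'cx': 315.7542921877722, 'cy': 197.09191939912375, 'pose': array([[ 0.83953199,  0.30624794, -0.44877415, -0.13635954],
       [-0.54306934,  0.49760505, -0.67636152, -1.01083934],
       [ 0.01617796,  0.81154261,  0.58406923,  0.91431591],
       [ 0.        ,  0.        ,  0.        ,  1.        ]])}
top {'fx': 434.9534266014436, 'fy': 434.9534266014436, 'cx': 320.34772261593525, 'cy': 204.32951252313137, 'pose': array([[-0.00448735,  0.9922664 , -0.12404534,  0.31508673],
       [-0.99998708, -0.00474882, -0.00181226,  0.00665618],
       [-0.00238732,  0.12403561,  0.9922749 ,  1.73990878],
       [ 0.        ,  0.        ,  0.        ,  1.        ]])}
```

View pics/scene0.png

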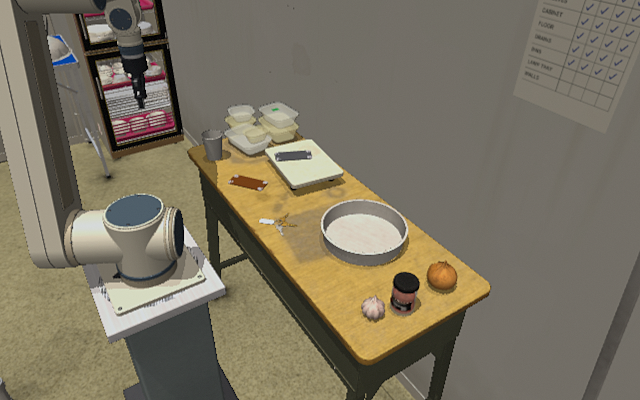

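View pics/top0.png

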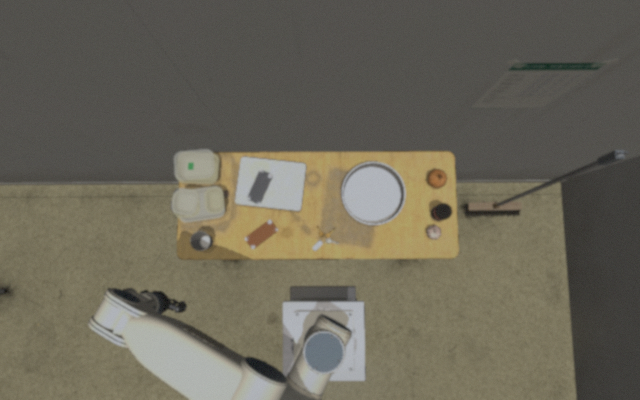

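The top view shows the dark plate on the white board at about (260,187), and a brown plate of similar shape on the desk at about (262,235). The dark steel one on the board fits the description. I'll enlarge to confirm and measure.

```bash
cat > h.py <<'E'
import numpy as np, cv2
from plant import arm, vision
from scipy.spatial.transform import Rotation as R
def ray(s,u,v,z):
    d=s["pose"][:3,:3]@np.array([(u-s["cx"])/s["fx"],-(v-s["cy"])/s["fy"],-1.]); o=s["pose"][:3,3]
    return o+d*(z-o[2])/d[2]
def proj(s,p):
    q=s["pose"][:3,:3].T@(np.array(p)-s["pose"][:3,3]); return np.array([s["cx"]+s["fx"]*q[0]/-q[2], s["cy"]-s["fy"]*q[1]/-q[2]])
def crop(s,f,u0,v0,u1,v1,k):
    im=s["pixels"][v0:v1,u0:u1,::-1]; cv2.imwrite(f,cv2.resize(im,None,fx=k,fy=k,interpolation=cv2.INTER_CUBIC))
E
python3 - <<'E'
from h import *
t=vision.snapshot("top"); s=vision.snapshot("scene")
crop(t,"pics/topc.png",165,140,325,260,5)
crop(s,"pics/scenec.png",190,90,350,200,5)
for n,u,v,z in [("pan",373,193,.054),("b",237,205,.05),("b",240,158,.05),("b",306,163,.05),("b",302,211,.05)]: print(n,ray(t,u,v,z))
E
```

```text
pan [ 0.56958917 -0.19674789  0.054     ]
b [0.52525986 0.33618823 0.05      ]
b [0.71323474 0.32789951 0.05      ]
b [0.69167367 0.06585995 0.05      ]
b [0.50041355 0.0815704  0.05      ]
```

View pics/topc.png

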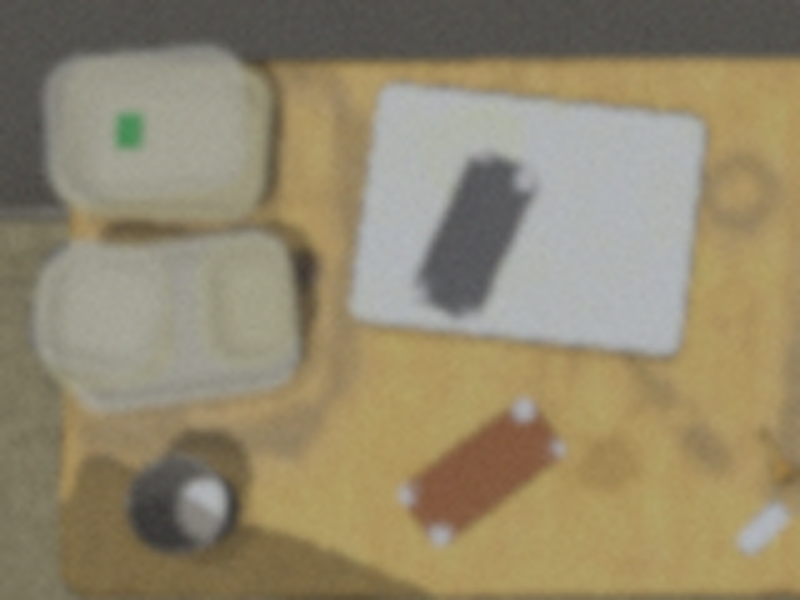

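View pics/scenec.png

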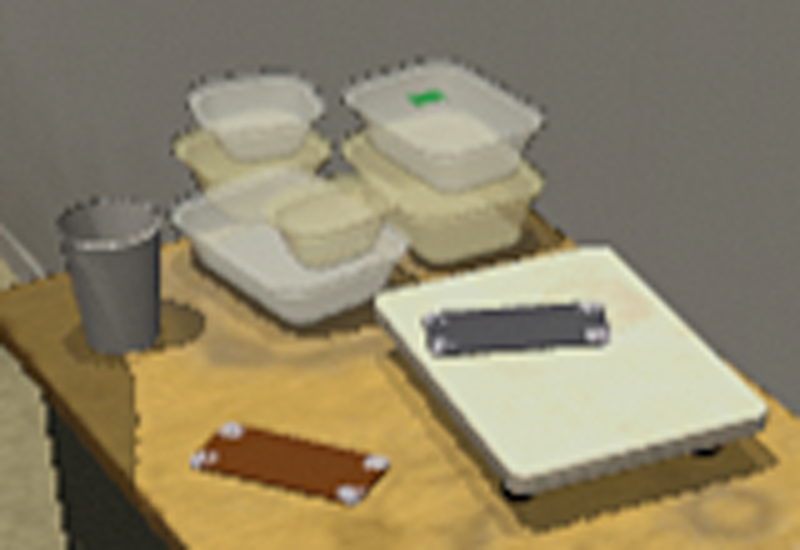

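The dark steel plate on the board, not the brown one on the desk, is confirmed as the scraper. Next I work out a move to see it with the wrist camera.

```bash
cat >> h.py <<'E'
def pose_R(psi):  # tool x down, jaw axis y at world angle psi
    x=np.array([0,0,-1.]); y=np.array([np.cos(psi),np.sin(psi),0]); return np.column_stack([x,y,np.cross(x,y)])
def plan(p,psi=None,Rt=None):
    o=arm.observe(); R0=R.from_quat(o["tool_rot"]).as_matrix()
    if Rt is None:
        Rt=min((pose_R(psi),pose_R(psi+np.pi)),key=lambda M:R.from_matrix(R0.T@M).magnitude())
    d=R0.T@(np.array(p)-o["eef_pos"]); w=R.from_matrix(R0.T@Rt).as_rotvec()
    print("row",np.round(d/.75,4),np.round(w/2,4),"dist",np.linalg.norm(d),"rot deg",np.degrees(np.linalg.norm(w)),"nrows",np.linalg.norm(d)/.0417,np.degrees(np.linalg.norm(w))/7.16)
    return d,w
def st():
    o=arm.observe(); M=R.from_quat(o["tool_rot"]).as_matrix()
    print("t",round(o["time"],2),"p",o["eef_pos"].round(4),"x",M[:,0].round(3),"yang",np.arctan2(M[1,1],M[0,1]).round(3),"F",o["force"].round(2),"w",round(o["gripper_width"],4),"q6",o["qpos"].round(2))
E
python3 - <<'E'
from h import *
t=vision.snapshot("top")
for u,v in [(477,235),(505,162),(452,307)]: print(ray(t,165+u/5,140+v/5,.053))
st()
plan([.58,.24,.25],np.pi/2-.34)
E
```

```text
[0.59572075 0.24498772 0.053     ]
[0.653967  0.2236192 0.053    ]
[0.53873838 0.26384047 0.053     ]
t 0.25 p [0.1828 0.5187 0.25  ] x [-0.    -0.001 -1.   ] yang 1.232 F [ 0.01 -0.82 -0.11] w 0.0854 q6 [1.08 0.26 0.02 1.33 0.   1.42]
row [ 0.     -0.1744  0.623 ] [ 0.0006 -0.      0.0003] dist 0.4852295248051534 rot deg 0.0751357372145899 nrows 11.63619963561519 0.010493818046730432
```

```bash
python3 -m creep '0 -.174 .6 0 0 0 -1;0 -.174 .6 0 0 0 -1;0 -.174 .6 0 0 0 -1;0 -.174 .6 0 0 0 -1;0 -.174 .6 0 0 0 -1;0 -.174 .6 0 0 0 -1;0 -.174 .6 0 0 0 -1;0 -.174 .6 0 0 0 -1;0 -.174 .6 0 0 0 -1;0 -.174 .6 0 0 0 -1;0 -.174 .6 0 0 0 -1;0 -.174 .6 0 0 0 -1'; python3 - <<'E'
from h import *
st(); s=vision.snapshot("wrist"); cv2.imwrite("pics/w1.png",s["pixels"][:,:,::-1]); st()
E
```

```text
time: 1.25
eef_pos: [0.568, 0.2423, 0.2491]
tool_rot: [0.12, 0.697, -0.121, 0.697]
force: [-0.7, -0.0, -0.7]
gripper_width: 0.0854
t 1.25 p [0.568  0.2423 0.2491] x [ 0.    -0.001 -1.   ] yang 1.228 F [-0.67 -0.04 -0.74] w 0.0854 q6 [ 0.27  0.38  0.19  1.39 -0.    0.61]
t 1.3 p [0.5675 0.2427 0.2489] x [-0.001 -0.001 -1.   ] yang 1.228 F [-0.85 -1.35 -0.7 ] w 0.0854 q6 [ 0.27  0.38  0.19  1.39 -0.    0.61]
```

View pics/w1.png

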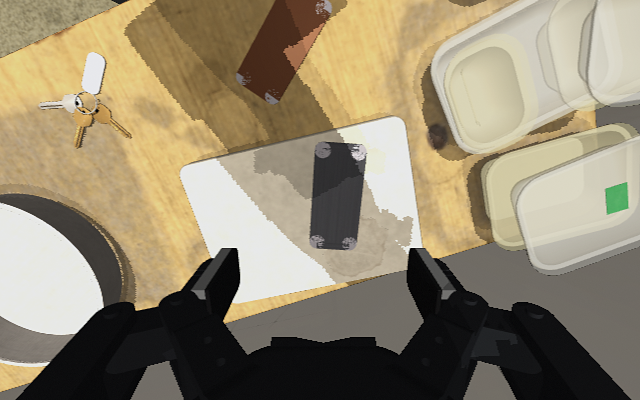

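The wrist view shows the dark scraper with corners at about (315,142), (367,145), (356,249) and (309,247). The board's near edge runs from (182,167) to (405,117).

```bash
python3 - <<'E'
from h import *
s=vision.snapshot("wrist"); crop(s,"pics/w1c.png",280,110,440,230,5)
P=[ray(s,u,v,.053)[:2] for u,v in [(315,142),(367,145),(356,249),(309,247)]]
print(np.round(P,4)); c=np.mean(P,0); a=(P[2]+P[3]-P[0]-P[1])/2; print("c",c,"ang",np.arctan2(a[1],a[0]),np.linalg.norm(a))
E=[ray(s,u,v,.05)[:2] for u,v in [(190,164),(390,120),(415,180),(422,260),(183,180),(225,300)]]
print(np.round(E,4)); d=E[0]-E[1]; print("edge ang",np.arctan2(d[1],d[0])+np.pi/2)
# predicted outline check
st()
E
```

```text
[[0.5286 0.2465]
 [0.5509 0.2991]
 [0.6678 0.249 ]
 [0.6458 0.1955]]
c [0.59828074 0.2475411 ] ang -0.40726064016153324 0.12748278191398318
[[0.5043 0.1046]
 [0.5341 0.3307]
 [0.6083 0.3397]
 [0.712  0.3223]
 [0.5183 0.0883]
 [0.6824 0.0633]]
edge ang -0.131047878140081
t 1.35 p [0.5655 0.2443 0.2492] x [-0.001 -0.    -1.   ] yang 1.228 F [-0.59 -0.32 -0.41] w 0.0854 q6 [ 0.27  0.37  0.19  1.39 -0.    0.61]
```

View pics/w1c.png

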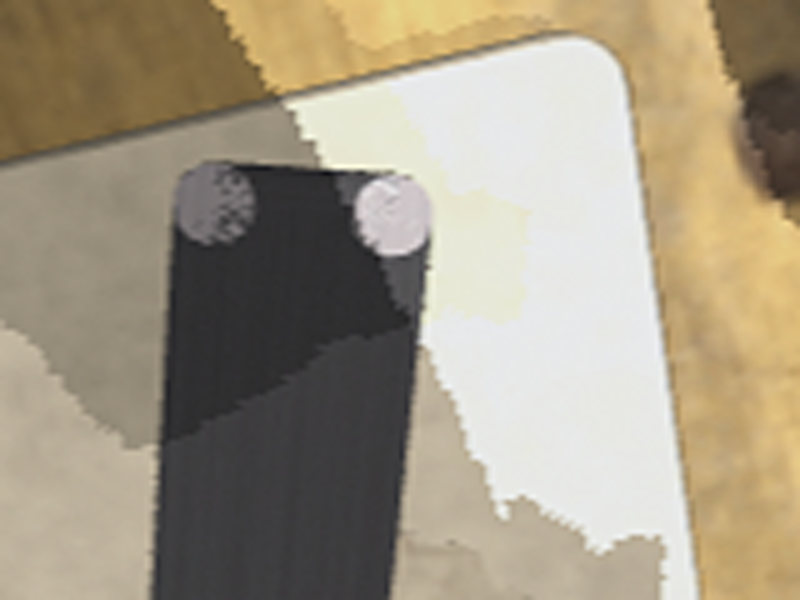

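```bash
python3 - <<'E'
from h import *
plan([.609,.243,.09],1.164)
E
```

```text
row [0.2121 0.0181 0.0554] [ 0.0322 -0.0005  0.0005] dist 0.16499030398482706 rot deg 3.693541078495268 nrows 3.9566020140246296 0.515857692527272
```

```bash
python3 -m creep '.1 .018 .055 .032 0 0 .3;.1 .018 .055 .032 0 0 .3;.2121 .0181 .0554 .0322 -.0005 .0005 .3;.2121 .0181 .0554 .0322 -.0005 .0005 .3;.2121 .0181 .0554 .0322 -.0005 .0005 .3;.2121 .0181 .0554 .0322 -.0005 .0005 .3;.2121 .0181 .0554 .0322 -.0005 .0005 .3;.2121 .0181 .0554 .0322 -.0005 .0005 .3;.2121 .0181 .0554 .0322 -.0005 .0005 .3'; python3 - <<'E'
from h import *
st(); s=vision.snapshot("wrist"); cv2.imwrite("pics/w2.png",s["pixels"][:,:,::-1]); st(); plan([.609,.243,.075],1.164)
E
```

```text
time: 2.1
eef_pos: [0.6086, 0.2458, 0.0944]
tool_rot: [0.142, 0.691, -0.14, 0.695]
force: [0.0, -0.5, -0.1]
gripper_width: 0.0304
t 2.1 p [0.6086 0.2458 0.0944] x [ 0.006  0.002 -1.   ] yang 1.168 F [ 0.03 -0.53 -0.11] w 0.0304 q6 [0.26 0.51 0.01 1.06 0.   0.66]
t 2.15 p [0.6084 0.2456 0.0939] x [ 0.005  0.002 -1.   ] yang 1.168 F [ 0.17 -0.15 -0.27] w 0.0298 q6 [0.26 0.51 0.01 1.06 0.   0.66]
row [ 0.0252 -0.003   0.002 ] [ 0.002   0.0021 -0.0018] dist 0.019110626285954196 rot deg 0.3859142890818483 nrows 0.4582884001427865 0.05389864372651513
```

View pics/w2.png

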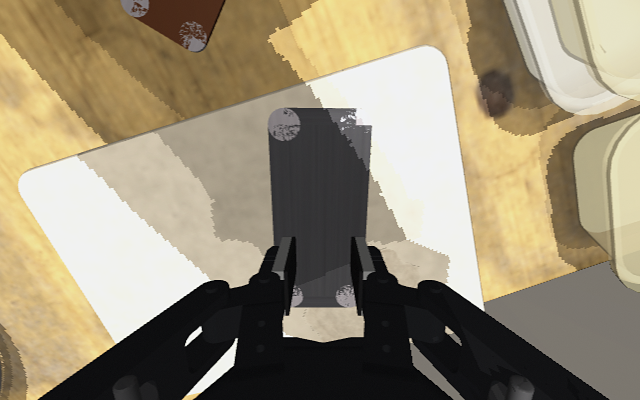

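The fingertips (about 30 mm apart) sit over the plate, near its middle. Going down.

```bash
python3 -m creep '.015 -.001 0 0 .002 -.002 .3;.015 -.001 0 0 .002 -.002 .3;.015 -.001 0 0 .002 -.002 .3;.018 -.001 0 0 .002 -.002 .3;.018 -.001 0 0 .002 -.002 .3;.018 -.001 0 0 .002 -.002 .3'; python3 -c "from h import *;st()"
```

```text
time: 2.65
eef_pos: [0.6072, 0.2444, 0.0776]
tool_rot: [0.141, 0.694, -0.142, 0.691]
force: [-0.5, -0.3, 0.1]
gripper_width: 0.0297
t 2.65 p [0.6072 0.2444 0.0776] x [-0.004 -0.002 -1.   ] yang 1.168 F [-0.45 -0.29  0.13] w 0.0297 q6 [ 0.25  0.53 -0.01  1.04 -0.    0.66]
```

```bash
python3 -m creep '.002 0 0 0 0 0 .3;.002 0 0 0 0 0 .3;.002 0 0 0 0 0 .3'; python3 -c "from h import *;st()"
```

```text
time: 2.9
eef_pos: [0.6072, 0.2444, 0.0761]
tool_rot: [0.141, 0.694, -0.142, 0.691]
force: [-0.4, -1.2, 0.0]
gripper_width: 0.0299
t 2.9 p [0.6072 0.2444 0.0761] x [-0.004 -0.002 -1.   ] yang 1.168 F [-0.45 -1.19  0.03] w 0.0299 q6 [ 0.25  0.53 -0.01  1.04 -0.    0.66]
```

```bash
python3 -m creep '.0013 0 0 0 0 0 .3;.0026 0 0 0 0 0 .3;.004 0 0 0 0 0 .3;.004 0 0 0 0 0 .3'; python3 -c "from h import *;st()"
```

```text
time: 3.23
eef_pos: [0.6071, 0.2444, 0.0729]
tool_rot: [0.141, 0.694, -0.142, 0.691]
force: [-1.7, -0.1, -0.2]
gripper_width: 0.0299
t 3.23 p [0.6071 0.2444 0.0729] x [-0.004 -0.002 -1.   ] yang 1.168 F [-1.66 -0.07 -0.18] w 0.0299 q6 [ 0.25  0.53 -0.02  1.03 -0.    0.66]
```

```bash
python3 -m creep '.0013 0 0 0 -.002 .001 .3;.0013 0 0 0 -.002 .001 .3'; python3 -c "from h import *;st()"
```

```text
time: 3.4
eef_pos: [0.6071, 0.2444, 0.072]
tool_rot: [0.141, 0.692, -0.142, 0.693]
force: [0.8, 0.4, -0.5]
gripper_width: 0.0299
t 3.4 p [0.6071 0.2444 0.072 ] x [ 0.001 -0.001 -1.   ] yang 1.168 F [ 0.8   0.41 -0.5 ] w 0.0299 q6 [ 0.26  0.53 -0.02  1.02 -0.    0.66]
```

```bash
for i in 1 ; do python3 -m creep '.0013 0 0 0 0 0 .3;.0013 0 0 0 0 0 .3'; done
```

```text
time: 3.57
eef_pos: [0.6074, 0.2445, 0.0717]
tool_rot: [0.141, 0.692, -0.142, 0.693]
force: [-0.3, 1.0, 3.4]
gripper_width: 0.0299
```

```bash
python3 -m creep '.0007 0 0 0 0 0 .3;.0007 0 0 0 0 0 .3'
```

```text
time: 3.73
eef_pos: [0.6075, 0.2445, 0.0716]
tool_rot: [0.141, 0.692, -0.142, 0.693]
force: [-1.7, -0.9, 6.6]
gripper_width: 0.0298
```

```bash
python3 -m creep '.0007 0 0 0 0 0 .3;.0007 0 0 0 0 0 .3'
```

```text
time: 3.9
eef_pos: [0.6076, 0.2445, 0.0716]
tool_rot: [0.141, 0.692, -0.142, 0.694]
force: [-3.0, -0.2, 11.4]
gripper_width: 0.0297
```

Contact is at TCP z ≈ 0.0717, with 11 N pressing. I ease off a little and start dragging and turning.

```bash
python3 -m creep '-.0005 -.004 -.0045 -.012 0 0 .3;-.0005 -.008 -.009 -.024 0 0 .3;-.0005 -.0125 -.0135 -.036 0 0 .3;-.0005 -.017 -.018 -.047 0 0 .3;-.0005 -.017 -.018 -.047 0 0 .3'; python3 - <<'E'
from h import *
st(); s=vision.snapshot("wrist"); cv2.imwrite("pics/w3.png",s["pixels"][:,:,::-1]); st()
E
```

```text
time: 4.32
eef_pos: [0.5899, 0.2379, 0.0716]
tool_rot: [0.108, 0.698, -0.109, 0.7]
force: [-0.8, -0.3, 6.6]
gripper_width: 0.0299
t 4.32 p [0.5899 0.2379 0.0716] x [ 0.002 -0.001 -1.   ] yang 1.263 F [-0.77 -0.35  6.58] w 0.0299 q6 [ 0.25  0.5  -0.08  0.99 -0.    0.56]
t 4.37 p [0.59   0.238  0.0716] x [ 0.002 -0.001 -1.   ] yang 1.262 F [-1.46 -1.41  8.58] w 0.0299 q6 [ 0.25  0.5  -0.08  0.99 -0.    0.56]
```

View pics/w3.png

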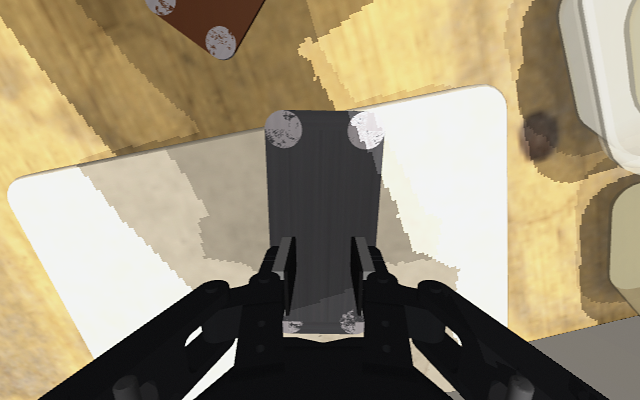

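The plate follows the tool and turns with it; its near end at (325,110) has just reached the board edge. Remaining distance:

```bash
python3 - <<'E'
from h import *
s=vision.snapshot("wrist")
P=[ray(s,u,v,.053)[:2] for u,v in [(325,110),(265,180),(382,180)]]; print(np.round(P,4))
E=[ray(s,u,v,.05)[:2] for u,v in [(60,169),(250,130),(400,101),(470,87)]]; print(np.round(E,4))
k=np.polyfit([e[1] for e in E],[e[0] for e in E],1); print("edge x=",k)
n=np.array([1,-k[0]])/np.hypot(1,k[0]); print("overhang", -(P[0][0]-np.polyval(k,P[0][1]))*n[0], "edge ang",np.arctan2(n[1],n[0]))
st(); plan([.5555,.2255,.0716],1.440)
E
```

```text
[[0.5202 0.2604]
 [0.5433 0.2212]
 [0.5613 0.2776]]
[[0.5066 0.1229]
 [0.518  0.2225]
 [0.5272 0.2956]
 [0.5311 0.3284]]
edge x= [0.11983701 0.49168296]
overhang 0.0026620115203252115 edge ang -0.11926824313200826
t 4.42 p [0.5901 0.238  0.0716] x [ 0.002 -0.001 -1.   ] yang 1.262 F [-2.06  0.38  7.64] w 0.0299 q6 [ 0.25  0.5  -0.08  0.99 -0.    0.56]
row [-0.     -0.0299 -0.0388] [-0.0891  0.0011  0.0002] dist 0.03673407854835601 rot deg 10.215880825869073 nrows 0.8809131546368347 1.4267989980264069
```

```bash
python3 -m creep '0 -.004 -.006 -.011 0 0 .3;0 -.008 -.012 -.022 0 0 .3;0 -.012 -.018 -.034 0 0 .3;0 -.016 -.024 -.045 0 0 .3;0 -.02 -.030 -.056 0 0 .3;0 -.024 -.036 -.068 0 0 .3;0 -.028 -.041 -.079 0 0 .3;0 -.031 -.0455 -.089 0 0 .3;0 -.031 -.0455 -.089 0 0 .3'; python3 - <<'E'
from h import *
st(); s=vision.snapshot("wrist"); cv2.imwrite("pics/w4.png",s["pixels"][:,:,::-1]); st()
E
```

```text
time: 5.17
eef_pos: [0.5504, 0.2262, 0.0716]
tool_rot: [0.046, 0.705, -0.046, 0.706]
force: [-0.9, -0.4, 8.1]
gripper_width: 0.03
t 5.17 p [0.5504 0.2262 0.0716] x [ 0.002 -0.001 -1.   ] yang 1.441 F [-0.93 -0.42  8.07] w 0.03 q6 [ 0.25  0.44 -0.18  0.95 -0.    0.38]
t 5.22 p [0.5505 0.2263 0.0716] x [ 0.002 -0.001 -1.   ] yang 1.44 F [-1.42 -0.19  9.07] w 0.0297 q6 [ 0.25  0.44 -0.18  0.95 -0.    0.38]
```

View pics/w4.png

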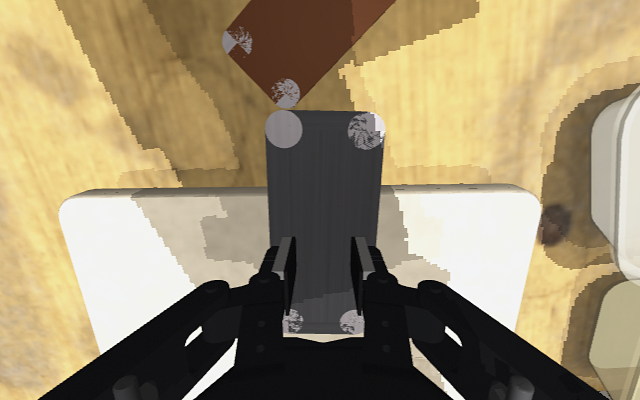

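The plate is square to the board, with its end at row 110 and the board edge at about row 190. I lift straight off it and measure.

```bash
python3 -m creep '-.003 0 0 0 0 0 .3;-.02 0 0 0 0 0 .3;-.06 0 0 0 0 0 .3;-.11 0 0 0 0 0 .3;-.16 0 0 0 0 0 -.9;-.16 0 0 0 0 0 -.9;-.16 0 0 0 0 0 -.9;-.16 0 0 0 0 0 -.9;-.16 0 0 0 0 0 -.9'; python3 - <<'E'
from h import *
st(); s=vision.snapshot("wrist"); cv2.imwrite("pics/w5.png",s["pixels"][:,:,::-1]);crop(s,"pics/w5c.png",230,100,430,250,4); st()
s=vision.snapshot("scene");crop(s,"pics/s5c.png",220,110,350,200,5)
E
```

```text
time: 5.97
eef_pos: [0.5496, 0.2262, 0.1893]
tool_rot: [0.046, 0.706, -0.047, 0.705]
force: [0.7, -0.3, 0.3]
gripper_width: 0.0811
t 5.97 p [0.5496 0.2262 0.1893] x [-0.002 -0.002 -1.   ] yang 1.44 F [ 0.73 -0.26  0.29] w 0.0811 q6 [ 0.25  0.36  0.01  1.22 -0.    0.38]
t 6.02 p [0.5496 0.2262 0.1892] x [-0.002 -0.002 -1.   ] yang 1.44 F [0.11 0.51 0.18] w 0.0812 q6 [ 0.25  0.36  0.01  1.22 -0.    0.38]
```

View pics/w5.png

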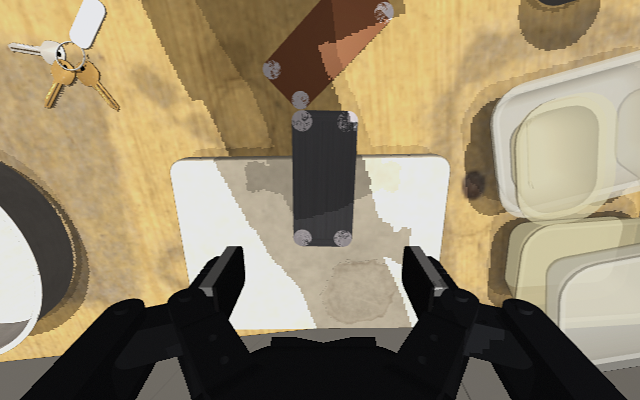

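View pics/w5c.png

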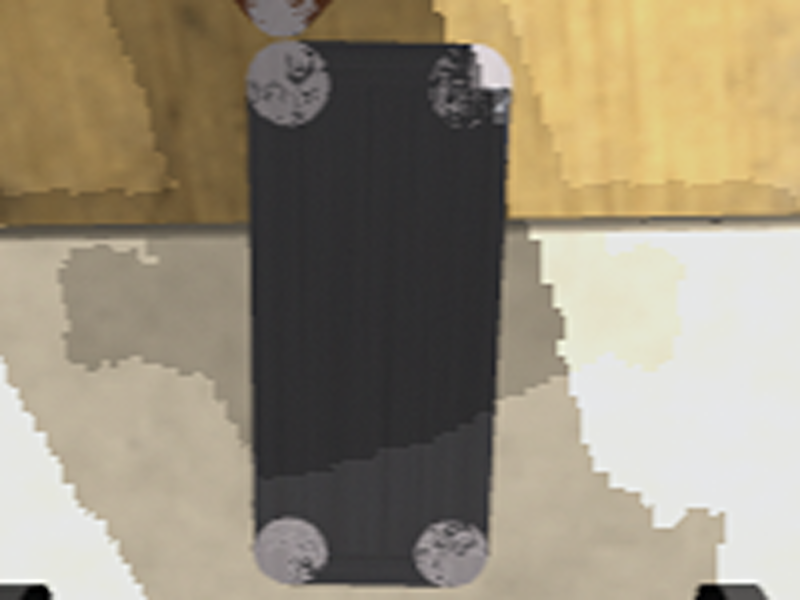

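View pics/s5c.png

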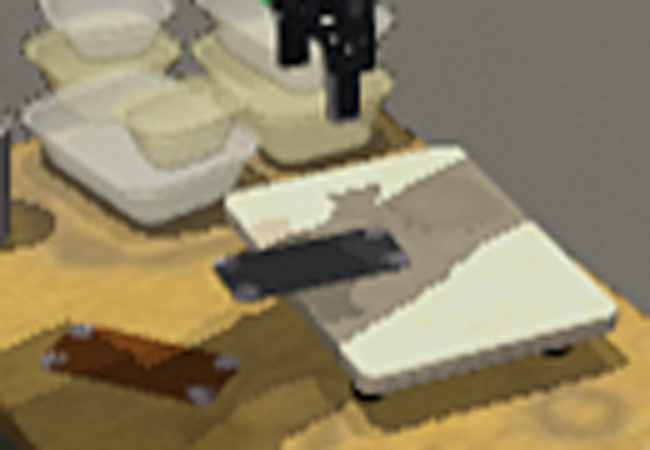

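The plate lies flat with its end overhanging: end B at about (325,110), end A at (322.5,246), board edge at row 156.

```bash
python3 - <<'E'
from h import *
s=vision.snapshot("wrist")
B=ray(s,324.9,110.3,.053)[:2];A=ray(s,322.5,245.9,.053)[:2];c=(A+B)/2;a=A-B
e=[ray(s,u,v,.05)[:2] for u,v in[(280,157),(365,154.8)]]
print("B",B,"A",A,"c",c,"len",np.linalg.norm(a),"ang",np.arctan2(a[1],a[0]),"edge",e)
print("w",[ray(s,u,v,.053)[:2] for u,v in[(292.5,140),(357,140)]])
u=a/np.linalg.norm(a); ed=(e[1]-e[0]);ed/=np.linalg.norm(ed);nn=np.array([ed[1],-ed[0]]);oh=abs(nn@(B-e[0]));print("overhang",oh)
g=c-u*(65-14); print("grasp",g); ang=np.arctan2(a[1],a[0])+np.pi/2
st()
plan([g[0],g[1],.12],ang);plan([g[0],g[1],.06],ang)
E
```

```text
B [0.47817251 0.23609106] A [0.60618192 0.2169713 ] c [0.54217722 0.22653118] len 0.12942941778830544 ang -0.14826604442706337 edge [array([0.51340726, 0.19006912]), array([0.52159681, 0.26734538])]
w [array([0.49947055, 0.20426463]), array([0.50699459, 0.26109701])]
overhang 0.03988866621340119
grasp [-49.89828702   7.76042578]
t 6.12 p [0.5497 0.2262 0.1894] x [-0.002 -0.002 -1.   ] yang 1.44 F [-0.69  0.54  0.2 ] w 0.0814 q6 [ 0.25  0.36  0.01  1.22 -0.    0.38]
row [  0.181    1.1565 -68.    ] [ 0.0085 -0.0007  0.001 ] dist 51.00757548836218 rot deg 0.9846494258983457 nrows 1223.2032491213952 0.1375208695388751
row [  0.261    1.1566 -67.9999] [ 0.0085 -0.0007  0.001 ] dist 51.00769241034737 rot deg 0.9846494258983457 nrows 1223.206053005932 0.1375208695388751
```

```bash
python3 - <<'E'
from h import *
u=np.array([np.cos(-.145),np.sin(-.145)]); g=np.array([.5422,.2265])-u*.047; print(g)
plan([g[0],g[1],.11],np.pi/2-.145);plan([g[0],g[1],.06],np.pi/2-.145)
E
```

```text
[0.49569322 0.23329114]
row [ 1.06e-01  1.00e-04 -7.25e-02] [ 0.0069 -0.0007  0.001 ] dist 0.0963092420602479 rot deg 0.7997752831707959 nrows 2.3095741501258487 0.11170045854340725
row [ 0.1726  0.0003 -0.0724] [ 0.0069 -0.0007  0.001 ] dist 0.1404112761696386 rot deg 0.7997752831707959 nrows 3.367176886562077 0.11170045854340725
```

```bash
python3 -m creep '.04 0 -.0725 .007 -.0007 .001 -.65;.07 0 -.0725 .007 -.0007 .001 -.65;.106 0 -.0725 .007 -.0007 .001 -.65;.106 0 -.0725 .007 -.0007 .001 -.65;.106 0 -.0725 .007 -.0007 .001 -.65;.106 0 -.0725 .007 -.0007 .001 -.65'; python3 - <<'E'
from h import *
st(); s=vision.snapshot("wrist"); cv2.imwrite("pics/w6.png",s["pixels"][:,:,::-1]); plan([.4957,.2333,.06],np.pi/2-.145)
E
```

```text
time: 6.62
eef_pos: [0.4974, 0.2335, 0.1122]
tool_rot: [0.052, 0.704, -0.051, 0.706]
force: [0.7, -0.5, -0.2]
gripper_width: 0.0702
t 6.62 p [0.4974 0.2335 0.1122] x [ 0.003  0.001 -1.   ] yang 1.425 F [ 0.68 -0.53 -0.19] w 0.0702 q6 [ 0.29  0.33 -0.24  1.   -0.    0.43]
row [ 0.07   -0.0008 -0.0029] [-0.0002  0.0021 -0.0008] dist 0.05255271267327712 rot deg 0.25578541165087315 nrows 1.260256898639739 0.03572421950431189
```

View pics/w6.png

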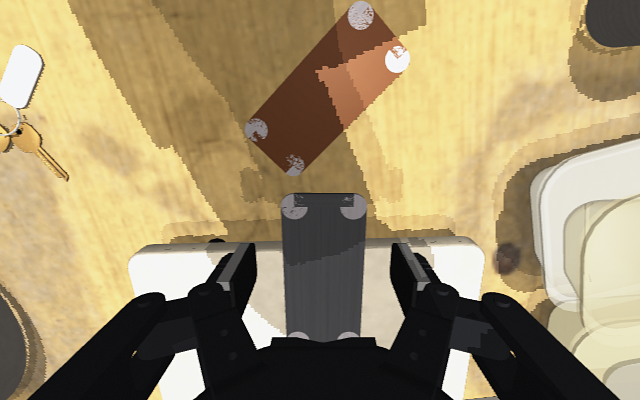

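The plate is centred between the fingers (columns 281–366 against 257–392). Going down beside the overhanging end.

```bash
python3 -m creep '.03 0 0 0 0 0 -.65;.05 0 0 0 0 0 -.65;.0665 0 0 0 0 0 -.65;.0665 0 0 0 0 0 -.65;.0665 0 0 0 0 0 -.65;.0665 0 0 0 0 0 -.65'; python3 - <<'E'
from h import *
st(); s=vision.snapshot("wrist"); cv2.imwrite("pics/w7.png",s["pixels"][:,:,::-1]); 
s=vision.snapshot("scene");crop(s,"pics/s7c.png",220,110,350,200,6)
E
```

```text
time: 7.17
eef_pos: [0.4975, 0.2335, 0.0626]
tool_rot: [0.052, 0.704, -0.051, 0.707]
force: [0.5, 0.1, 0.4]
gripper_width: 0.0708
t 7.17 p [0.4975 0.2335 0.0626] x [ 0.004  0.001 -1.   ] yang 1.425 F [0.53 0.1  0.39] w 0.0708 q6 [ 0.29  0.38 -0.31  0.88 -0.    0.43]
```

View pics/w7.png

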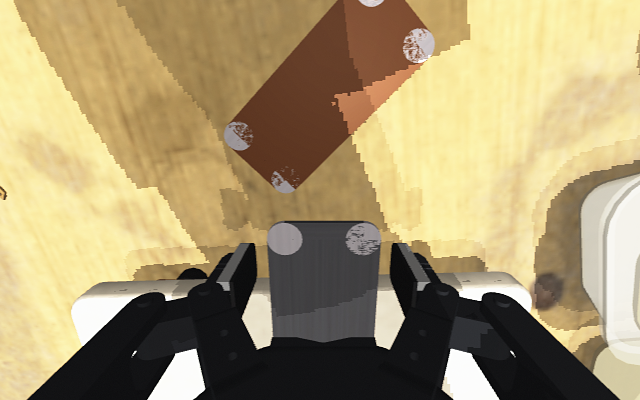

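View pics/s7c.png

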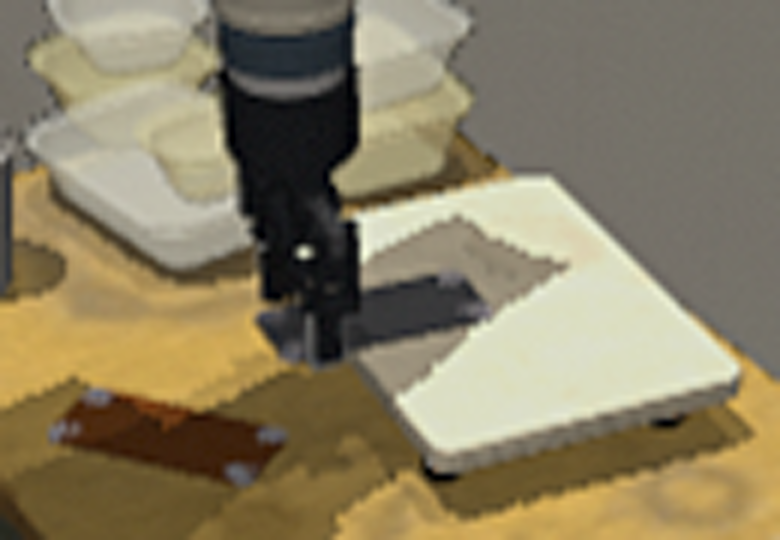

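```bash
python3 -m creep '.003 0 -.001 0 .001 0 -.65;.003 0 -.001 0 .001 0 -.65;.003 0 -.001 0 .001 0 -.4;.003 0 -.001 0 .001 0 0;.003 0 -.001 0 .001 0 .5;.003 0 -.001 0 .001 0 1;.003 0 -.001 0 .001 0 1;.003 0 -.001 0 .001 0 1;.003 0 -.001 0 .001 0 1' 50; python3 - <<'E'
from h import *
st(); s=vision.snapshot("wrist"); cv2.imwrite("pics/w8.png",s["pixels"][:,:,::-1]); 
s=vision.snapshot("scene");crop(s,"pics/s8c.png",220,110,350,200,6)
E
```

```text
time: 8.02
eef_pos: [0.4958, 0.2336, 0.0591]
tool_rot: [0.052, 0.705, -0.051, 0.705]
force: [-0.8, 0.3, 5.1]
gripper_width: 0.0564
t 8.02 p [0.4958 0.2336 0.0591] x [ 0.001  0.001 -1.   ] yang 1.426 F [-0.82  0.28  5.09] w 0.0564 q6 [ 0.29  0.38 -0.32  0.87  0.    0.43]
```

View pics/w8.png

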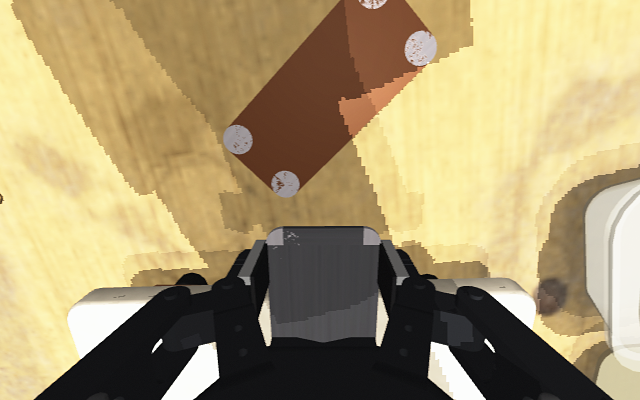

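View pics/s8c.png

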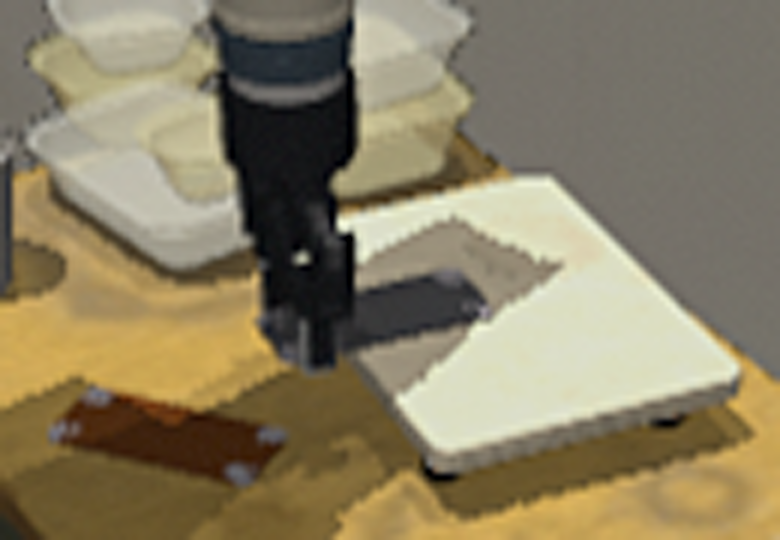

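Gripped, with the pads on both long sides (opening 56 mm). Now a small lift and a check.

```bash
python3 -m creep '-.01 0 0 0 0 0 1;-.02 0 0 0 0 0 1;-.04 0 0 0 0 0 1;-.06 0 0 0 0 0 1;-.08 0 0 0 0 0 1;-.11 0 0 0 0 0 1;-.14 0 0 0 0 0 1;-.14 0 0 0 0 0 1;-.14 0 0 0 0 0 1' 60; python3 - <<'E'
from h import *
st(); s=vision.snapshot("wrist"); cv2.imwrite("pics/w9.png",s["pixels"][:,:,::-1]); 
s=vision.snapshot("scene");crop(s,"pics/s9c.png",210,90,350,200,5)
t=vision.snapshot("top");crop(t,"pics/t9c.png",220,140,440,250,3)
E
```

```text
time: 8.87
eef_pos: [0.4963, 0.2336, 0.1654]
tool_rot: [0.052, 0.704, -0.051, 0.706]
force: [0.6, -0.1, -1.0]
gripper_width: 0.0556
t 8.87 p [0.4963 0.2336 0.1654] x [ 0.003  0.002 -1.   ] yang 1.426 F [ 0.64 -0.07 -1.  ] w 0.0556 q6 [ 0.29  0.29 -0.15  1.12  0.    0.43]
```

View pics/w9.png

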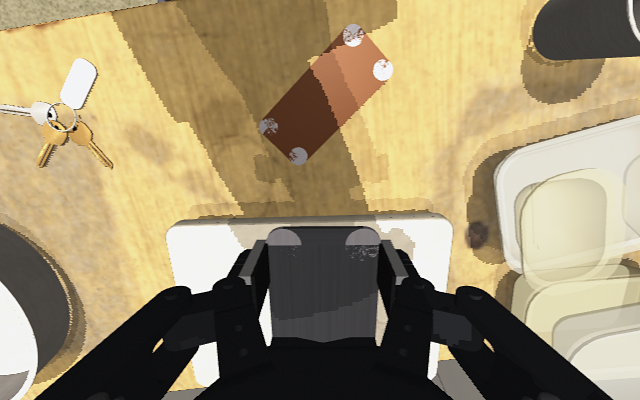

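View pics/s9c.png

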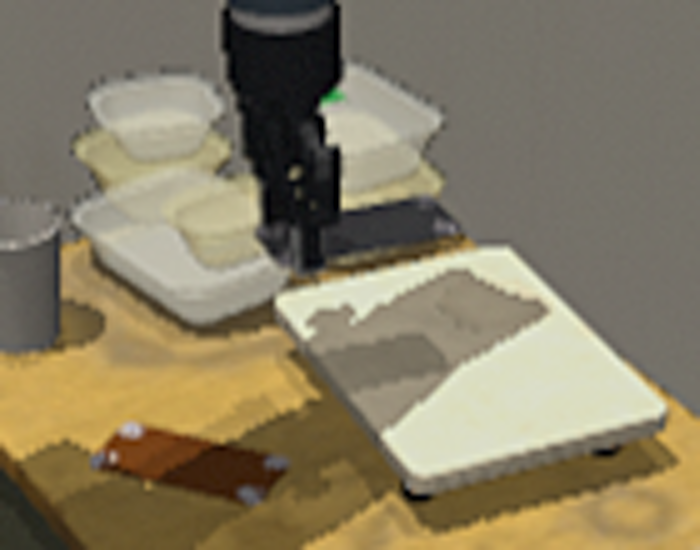

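View pics/t9c.png

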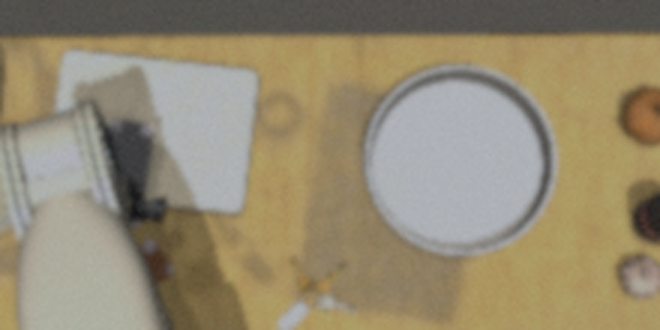

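The scraper is held level with no slip. The pan rim's centre is at about pixel (373.2,193.5) in the top view.

```bash
python3 - <<'E'
from h import *
t=vision.snapshot("top")
c=ray(t,373.2,193.5,.054); print(c)
im=t["pixels"]; 
s=vision.snapshot("scene"); print(proj(s,[c[0],c[1],.054]), proj(s,[c[0]+.126,c[1],.054]),proj(s,[c[0]-.126,c[1],.054]),proj(s,[c[0],c[1]+.126,.054]),proj(s,[c[0],c[1]-.126,.054]))
crop(s,"pics/span.png",300,190,430,275,6)
u=np.array([np.cos(-.145),np.sin(-.145)]); g=c[:2]-u*.047; print(g)
plan([g[0],g[1],.165],1.426)
E
```

```text
[ 0.5676052 -0.1974925  0.054    ]
[362.56615359 224.01801885] [395.83469228 210.13620677] [326.42989886 239.09642978] [337.54814083 202.03045429] [390.90696471 248.92588902]
[ 0.52109842 -0.19070135]
row [-0.0029 -0.5543  0.116 ] [-0.0002 -0.0008 -0.    ] dist 0.42475358275735225 rot deg 0.09286880124052618 nrows 10.185937236387344 0.012970502966553936
```

View pics/span.png

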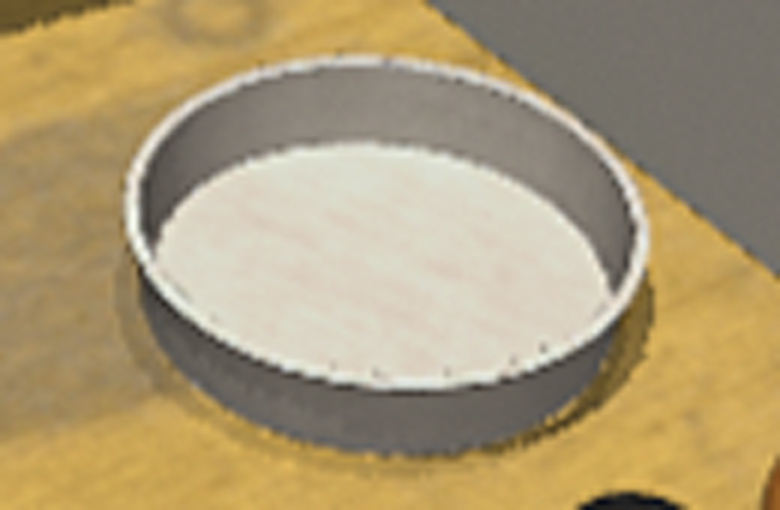

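```bash
python3 -m creep '0 -.04 .01 0 0 0 1;0 -.09 .02 0 0 0 1;0 -.14 .03 0 0 0 1;0 -.19 .04 0 0 0 1;0 -.24 .05 0 0 0 1;0 -.29 .06 0 0 0 1;0 -.34 .07 0 0 0 1;0 -.39 .08 0 0 0 1;0 -.44 .09 0 0 0 1;0 -.49 .10 0 0 0 1;0 -.53 .11 0 0 0 1;0 -.554 .116 0 0 0 1'; python3 -m creep '0 0 0 0 0 0 1;0 0 0 0 0 0 1;0 0 0 0 0 0 1'; python3 - <<'E'
from h import *
st(); s=vision.snapshot("scene");crop(s,"pics/s10.png",270,130,430,275,5)
w=vision.snapshot("wrist");cv2.imwrite("pics/w10.png",w["pixels"][:,:,::-1])
from scipy.optimize import least_squares
th=np.linspace(0,6.283,400)
f=lambda p:(lambda q:np.array([q[:,0].min()-320.8,q[:,0].max()-408,q[:,1].min()-199,q[:,1].max()-254.7]))(np.array([proj(s,[p[0]+.126*np.cos(a),p[1]+.126*np.sin(a),.054]) for a in th]))
r=least_squares(f,[.567,-.197],diff_step=1e-3);print(r.x,r.fun, f([.5676,-.1975]))
E
```

```text
time: 10.12
eef_pos: [0.5214, -0.1936, 0.1627]
tool_rot: [0.052, 0.705, -0.052, 0.705]
force: [-0.6, 0.3, -0.1]
gripper_width: 0.0554
time: 10.37
eef_pos: [0.5212, -0.1898, 0.163]
tool_rot: [0.052, 0.706, -0.051, 0.705]
force: [-0.3, -0.9, -0.1]
gripper_width: 0.0559
t 10.37 p [ 0.5212 -0.1898  0.163 ] x [-0.001  0.002 -1.   ] yang 1.425 F [-0.3  -0.88 -0.13] w 0.0559 q6 [-0.5   0.31 -0.14  1.13  0.   -0.36]
[ 0.5694637 -0.2026329] [-0.27896603  0.27726203  0.10273497 -0.13326174] [-1.7943002  -1.42339583 -0.53904192 -0.99407309]
```

View pics/s10.png

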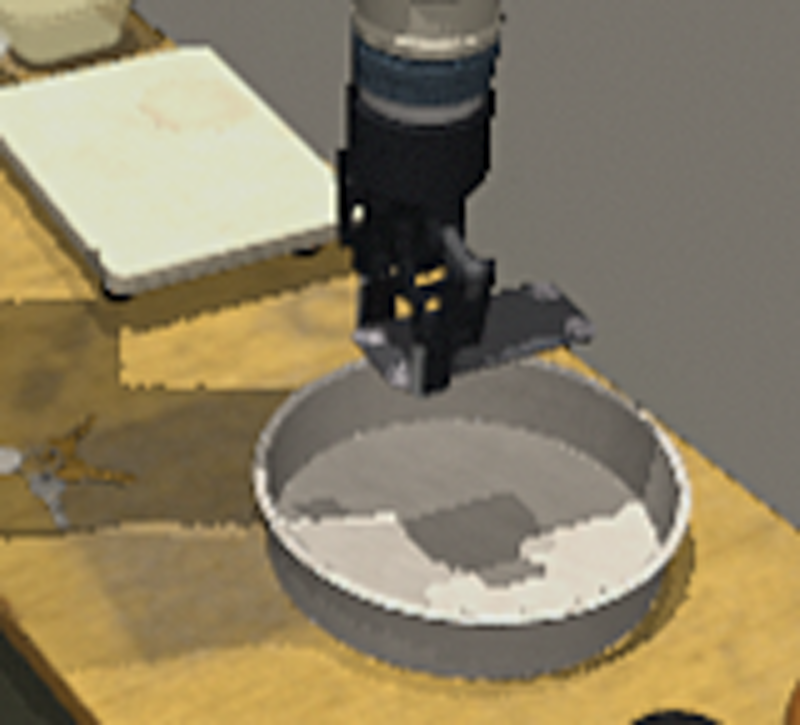

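View pics/w10.png

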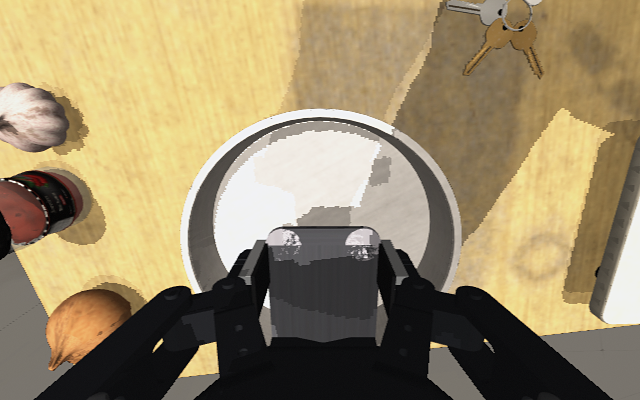

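The pan rim spans columns 180–463, so the scraper is well centred. I lower it into the pan, then feel for the floor.

```bash
python3 -m creep '.03 .001 0 0 0 0 1;.06 .003 0 0 0 0 1;.09 .003 0 0 0 0 1;.11 .003 0 0 0 0 1;.13 .003 0 0 0 0 1;.15 .003 0 0 0 0 1;.165 .003 0 0 0 0 1;.175 .003 0 0 0 0 1;.175 .003 0 0 0 0 1;.175 .003 0 0 0 0 1;.175 .003 0 0 0 0 1'; python3 - <<'E'
from h import *
st(); s=vision.snapshot("scene");crop(s,"pics/s11.png",270,130,430,275,5)
w=vision.snapshot("wrist");cv2.imwrite("pics/w11.png",w["pixels"][:,:,::-1]);plan([.5215,-.192,.022],1.426)
E
```

```text
time: 11.38
eef_pos: [0.5224, -0.1878, 0.0331]
tool_rot: [0.051, 0.705, -0.051, 0.706]
force: [0.2, -1.4, -0.4]
gripper_width: 0.0558
t 11.38 p [ 0.5224 -0.1878  0.0331] x [ 0.001  0.    -1.   ] yang 1.426 F [ 0.17 -1.39 -0.4 ] w 0.0558 q6 [-0.5   0.42 -0.33  0.82  0.   -0.35]
row [ 0.0149 -0.0054 -0.0005] [-0.0001  0.0007 -0.0002] dist 0.01189327295473836 rot deg 0.08478973344306821 nrows 0.28521038260763454 0.011842141542327963
```

View pics/s11.png

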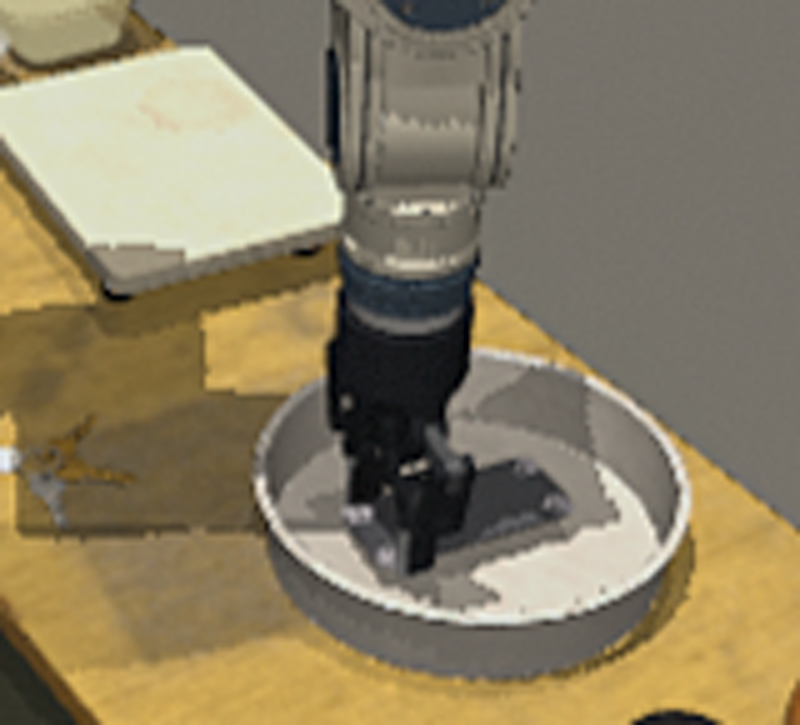

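View pics/w11.png

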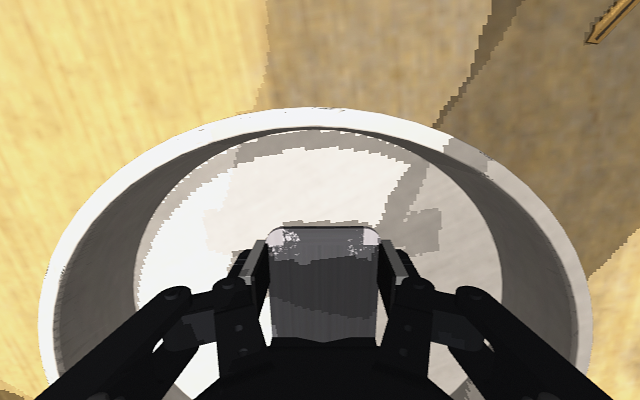

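```bash
python3 -m creep '.004 -.002 0 0 0 0 1;.008 -.004 0 0 0 0 1;.011 -.004 0 0 0 0 1;.013 -.004 0 0 0 0 1;.014 -.004 0 0 0 0 1;.014 -.004 0 0 0 0 1;.014 -.004 0 0 0 0 1'; python3 -m creep '.0015 0 0 0 0 0 1;.0015 0 0 0 0 0 1'
```

```text
time: 12.07
eef_pos: [0.5215, -0.1909, 0.0217]
tool_rot: [0.052, 0.705, -0.051, 0.705]
force: [0.3, 1.0, -0.9]
gripper_width: 0.0554
time: 12.23
eef_pos: [0.5216, -0.1909, 0.0206]
tool_rot: [0.052, 0.705, -0.051, 0.705]
force: [-0.1, 0.3, -0.2]
gripper_width: 0.0558
```

```bash
python3 -m creep '.0013 0 0 0 0 0 1;.0013 0 0 0 0 0 1'
```

```text
time: 12.4
eef_pos: [0.5215, -0.1909, 0.0196]
tool_rot: [0.052, 0.705, -0.051, 0.705]
force: [-0.2, 0.2, -0.3]
gripper_width: 0.0555
```

```bash
python3 -m creep '.0013 0 0 0 0 0 1;.0013 0 0 0 0 0 1'
```

```text
time: 12.57
eef_pos: [0.5216, -0.1909, 0.0187]
tool_rot: [0.052, 0.705, -0.051, 0.705]
force: [0.8, -0.1, -0.0]
gripper_width: 0.0554
```

```bash
python3 -m creep '.0013 0 0 0 0 0 1;.0013 0 0 0 0 0 1'
```

```text
time: 12.73
eef_pos: [0.5216, -0.1909, 0.0185]
tool_rot: [0.051, 0.705, -0.051, 0.705]
force: [-3.1, 1.3, 8.4]
gripper_width: 0.0556
```

```bash
python3 -m creep '.0010 0 0 0 0 0 1;.0010 0 0 0 0 0 1'
```

```text
time: 12.9
eef_pos: [0.5216, -0.1909, 0.0185]
tool_rot: [0.051, 0.705, -0.051, 0.706]
force: [-5.4, 3.1, 16.5]
gripper_width: 0.0555
```

```bash
python3 -m creep '.0007 0 0 0 0 0 1;.0007 0 0 0 0 0 1'; python3 - <<'E'
from h import *
st(); s=vision.snapshot("scene");crop(s,"pics/s12.png",310,180,420,260,7)
E
```

```text
time: 13.07
eef_pos: [0.5216, -0.1909, 0.0184]
tool_rot: [0.051, 0.705, -0.051, 0.706]
force: [-7.0, 3.5, 22.1]
gripper_width: 0.0555
t 13.07 p [ 0.5216 -0.1909  0.0184] x [ 0.001 -0.    -1.   ] yang 1.426 F [-7.01  3.46 22.1 ] w 0.0555 q6 [-0.5   0.44 -0.35  0.78  0.   -0.36]
```

View pics/s12.png

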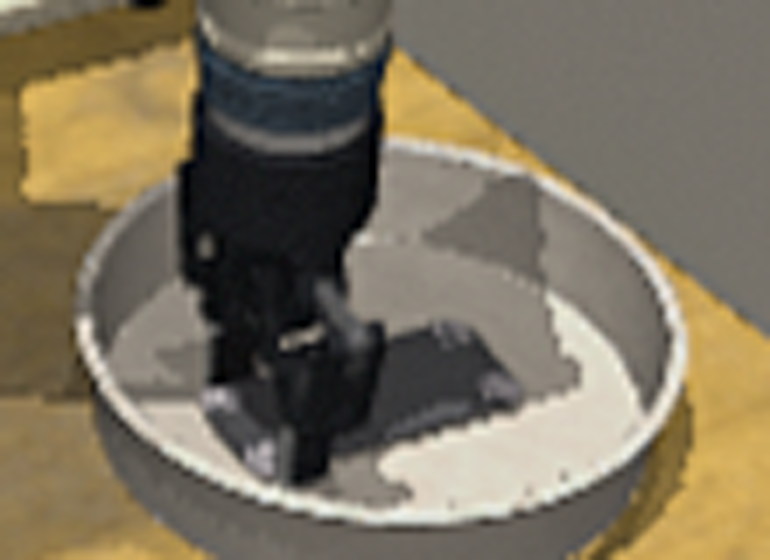

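The tips are on the pan floor with the plate only millimetres above it. I relax the press, then open slowly.

```bash
python3 -m creep '-.002 0 0 0 0 0 1;-.002 0 0 0 0 0 1;-.002 0 0 0 0 0 1' 20; python3 -m creep '0 0 0 0 0 0 -.33;0 0 0 0 0 0 -.36;0 0 0 0 0 0 -.39;0 0 0 0 0 0 -.42;0 0 0 0 0 0 -.46;0 0 0 0 0 0 -.5;0 0 0 0 0 0 -.55;0 0 0 0 0 0 -.6;0 0 0 0 0 0 -.65;0 0 0 0 0 0 -.7;0 0 0 0 0 0 -.7'; python3 - <<'E'
from h import *
st(); s=vision.snapshot("scene");crop(s,"pics/s13.png",310,180,420,260,7)
w=vision.snapshot("wrist");cv2.imwrite("pics/w13.png",w["pixels"][:,:,::-1])
E
```

```text
time: 13.37
eef_pos: [0.5218, -0.1911, 0.0185]
tool_rot: [0.051, 0.705, -0.051, 0.706]
force: [-1.9, 1.6, 8.4]
gripper_width: 0.0556
time: 14.28
eef_pos: [0.5216, -0.191, 0.018]
tool_rot: [0.052, 0.705, -0.051, 0.705]
force: [-0.7, 0.1, 0.2]
gripper_width: 0.0726
t 14.28 p [ 0.5216 -0.191   0.018 ] x [ 0.     0.001 -1.   ] yang 1.426 F [-0.66  0.12  0.21] w 0.0726 q6 [-0.5   0.44 -0.35  0.78  0.   -0.36]
```

View pics/s13.png

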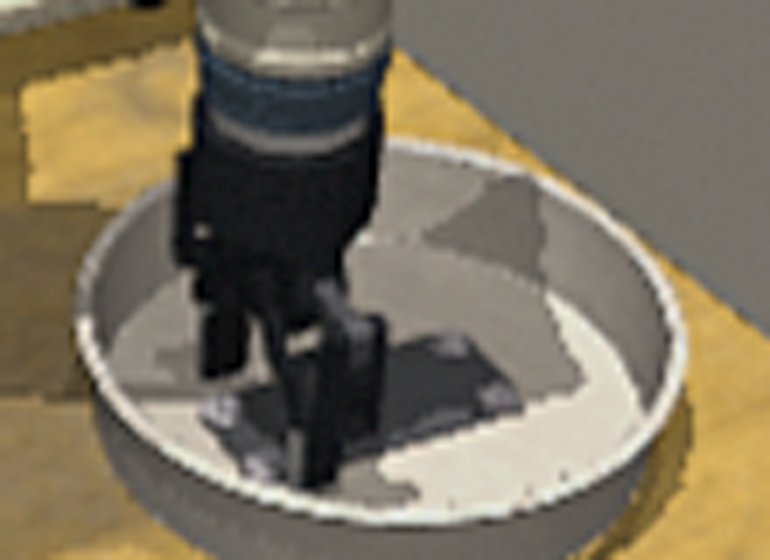

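View pics/w13.png

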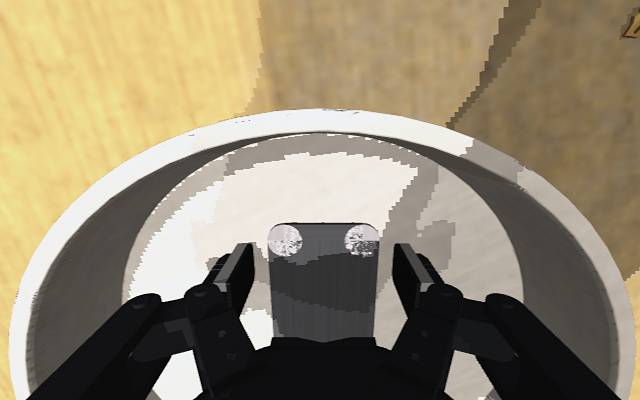

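The plate lies flat on the pan floor and both fingers are clear of it. I retreat straight up.

```bash
python3 -m creep '-.01 0 0 0 0 0 -.7;-.03 0 0 0 0 0 -.7;-.06 0 0 0 0 0 -.7;-.1 0 0 0 0 0 -.7;-.15 0 0 0 0 0 -.7;-.2 0 0 0 0 0 -.7;-.25 0 0 0 0 0 -.7;-.25 0 0 0 0 0 -.7;-.25 0 0 0 0 0 -.7;-.25 0 0 0 0 0 -.7;-.25 0 0 0 0 0 -.7'; python3 - <<'E'
from h import *
st(); s=vision.snapshot("scene");cv2.imwrite("pics/s14.png",s["pixels"][:,:,::-1])
w=vision.snapshot("wrist");cv2.imwrite("pics/w14.png",w["pixels"][:,:,::-1])
E
```

```text
time: 15.3
eef_pos: [0.521, -0.1908, 0.2046]
tool_rot: [0.052, 0.706, -0.051, 0.705]
force: [-0.4, 0.3, 0.1]
gripper_width: 0.0724
t 15.3 p [ 0.521  -0.1908  0.2046] x [-0.001  0.002 -1.   ] yang 1.426 F [-0.36  0.35  0.07] w 0.0724 q6 [-0.5   0.28 -0.06  1.23  0.   -0.36]
```

View pics/s14.png

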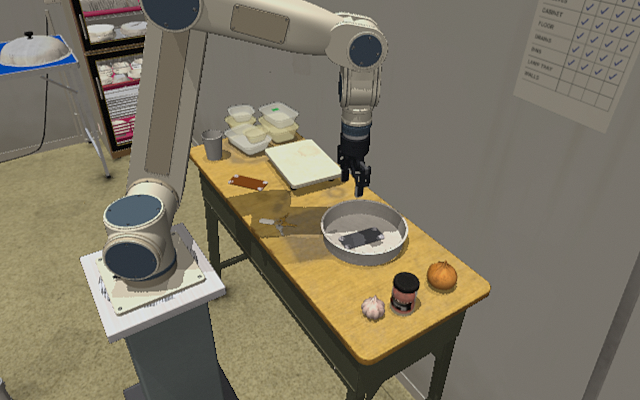

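View pics/w14.png

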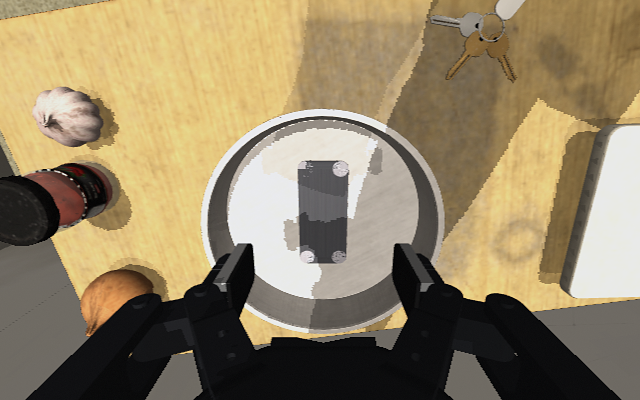

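The scraper lies flat in the middle of the pan floor (wrist pixels (298–348, 160–264)). The pan and the other things are where they were, and the arm is clear, so I hand the job in.

```bash
python3 -c "
from plant import arm
print(arm.close_job())"
```

```text
the job is handed in; nothing more can be done
None
```

The dark steel scraper is lying flat near the middle of the pan floor, and I handed the job in at about 15.4 s of the 61 s allowed.

- **Slide:** I pressed the fingertips on the scraper with about 7–11 N, dragged it towards the robot and turned it square to the board. It lay flat with its end about 40 mm past the near edge.
- **Lift and placing:** I gripped that end by its two long sides and lifted it; it stayed level and did not slip. I lowered it into the pan until the fingertips touched the floor, then opened slowly. By my estimate the plate was about 5 mm above the floor when I let go, so it dropped that far.
- **Last checks:** The final scene and wrist pictures show the scraper flat in the pan, the gripper clear of it, and the pan and bystanders apparently where they started. I compared these by eye and did not measure them again.
- **Forces:** The highest force I read was about 23 N in total (22 N downward, 8 N sideways). It came when the fingertips pressed on the pan floor.
- **Disagreement:** The top and scene cameras placed the pan centre about 5 mm apart, which was well within the room available.

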